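# Gauge the sprung slot of a sign shoe

### The job

Before a 12 mm acrylic sign panel goes in, check that the sprung aluminium shoe on the bench grips it: take the thicker of the two gauge blades by its black handle, slide it nose first through the open mouth between the two cheeks, feel them drag on it, and go on gently until it is fully home against the end stop. Let go and leave it standing there; leave the thin blade where it lies.

Things in the scene. Friction and masses are not known exactly. Their poses are not given: they have to be found in the camera images.
- thick_blade: Gauge blade to use, upright on the bench: black handle block 44 long (x), 22 wide (y), 50 high; ahead of it (+x) an aluminium blade 12 thick (y), 28 high, 105 long, with rounded nose; about 0.14 kg. Origin on the underside (on the bench, z = 0) below the handle's middle; nose tip 127 mm from it along +x; z up. Pinch the handle from above across its 22 mm.
- thin_blade: Wrong gauge blade, to be left alone: same black handle, lengths, heights and frame, but its aluminium blade is only 4 mm thick.
- shoe: Aluminium shoe bolted to the bench: side rails 82 mm apart outside, low ears 132 wide, 40 high. Its slot has no floor: blades slide on or just over the bench. Origin on the bench, on the slot's centre line, at the face of the rigid end stop; +x points into the stop, z up. A blade enters along +x, its own x parallel; fully home, the thick one's origin is at shoe x = -127 mm. It does not move.
- mouth (a point): Middle of the slot's open mouth, on the bench, shoe x = -85 mm; axes as the shoe's. Here the two sprung steel cheeks (36 high) stand 39 mm apart, closing to 6 mm at x = -40, then parallel to x = -2. Each gives sideways up to 16 mm (3 N at first, 4 N with the thick blade centred): drag of about 3 to 12 N on the way in, then a hard stop. They keep holding the released blade.
Things that resemble listed ones, but are neither listed nor needed, are in the scene too. What is shaped like the shoe but green or red is not meant.

How it is judged:
On the way:
1. the thick blade, held in the gripper, is slid in between the two cheeks and meets their drag (contact force between the fingers and thick_blade above 1 N and contact force between thick_blade and shoe above 1 N and x of thick_blade in the frame of shoe above -0.162 m and y of thick_blade in the frame of shoe between -0.03 and 0.03 m), for 0.1 s.
At the end, for the whole second after the job is handed in: The thick blade stands released and at rest in the shoe's slot between the cheeks, nose within 12 mm of the end stop, its handle within 15 mm of the slot's centre line, upright and in line with the slot within about 11 degrees, its underside less than 12 mm above the bench (x of thick_blade in the frame of shoe between -0.139 and -0.12 m and y of thick_blade in the frame of shoe between -0.015 and 0.015 m and z of thick_blade in the frame of shoe below 0.012 m and angle between the x axis of thick_blade and the x axis of shoe, either way round below 0.2 rad and angle between thick_blade's own z axis and vertical below 0.2 rad and linear speed of thick_blade below 0.02 m/s and contact force between the fingers and thick_blade below 0.1 N); the robot touches nothing.
It fails at once if the thin blade is moved more than 30 mm (distance of thin_blade from where it was at the start of the episode above 0.03 m).
It fails at once if the thick blade is forced: more than 40 N between it and the shoe (contact force between thick_blade and shoe above 40 N).
It also fails if it takes over 38 s, if anything falls off the work surface, if the arm or the gripper's body presses on something with over 40 N, if the wrist force passes 120 N, or if a joint passes its speed limit or range.

### The arm

A 7-joint arm with a two-finger parallel gripper is mounted at the origin on the work surface. World frame = base frame: x ahead of the robot, y to its left, z up, the work surface at z = 0. Lengths are in m, angles in rad, forces in N, time in s.
With the tool pointing down it reaches from about 0.425 to 0.875 m from the base axis. Payload 4.7 kg.
Tool frame: the origin (TCP) lies midway between the tips of the shut fingers; the grasp point (between the pads) lies 19 mm behind it; x points along the fingers, z is the direction in which the jaws open and shut, and the axes are right-handed (so a half turn about x gives the same grasp; the last joint's range is limited). The gripper opens to 87 mm and grips with 3 to 60 N. Pads are 19 mm wide; open, the fingers measure 117 mm over their backs; the gripper's body (75 mm by 190 mm) begins 51 mm behind the grasp point.
Start: joints at [-1.246, 0.321, -0.07, 1.45, 0.023, 1.371, -0.057], TCP at [0.199, 0.619, 0.186] pointing down, gripper open.
Joint ranges: [-2.86, 2.86], [-0.3, 2.09], [-1.38, 1.24], [0.06, 2.45], [-1.56, 4.7], [0.09, 2.05], [-2.69, 2.69]. Speed limits (rad/s): [2.57, 2.57, 3.14, 3.14, 3.14, 3.14, 3.14].

### API

Orientations are given as a rotation vector (axis times angle).
In Python, from bench import ctrl, vision, close_job gives the robot as it stands. The module is installed in compiled form; this text tells all that it offers.
- The arm moves only by the tool servo_tool, never from a script. Its argument "commands" is a list that holds one entry, the list of rows, each a list of 7 numbers: the turn, a rotation vector about the tool's x, y, z in degrees, then the shift along the tool's x, y, z in mm, then the finger opening in mm, from 0 to 87. In form: [[[wx, wy, wz, x, y, z, grip], ...]]. A call has 1 to 5 rows; each row is the pose to reach, as a shift and turn from the pose commanded when the call began, along the tool's axes at that moment; what a row does not reach only later rows make up. A row lasts 1/8 s, in which the tool goes at most 62.5 mm and 10.7 degrees, less where a joint would pass 70% of its speed; a pose out of reach is approached as far as the arm can. A call with a gripper value outside its range is refused whole. The fingers move at their own pace and stop on an object; "newtons" is the grip in N (left out, the last holds). Time passes only in rows, so rows that repeat a pose let the fingers close. It gives the time, the measured TCP pose, the force and the opening at its end, in the units of the state.
- ctrl.get_state(): the state, without advancing time (a new reading comes with each control period).
- vision.get_image(name): name is "scene" or "top" or "wrist"; returns the picture (384x512x3 uint8, red, green, blue); there is no depth.
- vision.camera_info(name): a dict with "fov_y" (degrees; the focal length in pixels is half the picture's height over the tangent of half this angle, whatever the lens; pixels are square), "cx", "cy" (the principal point, pixels), "pose" (4x4, takes a point from camera to world coordinates). Camera axes: x right, y down, z forward; pixel columns grow to the right and rows downward; lengths in m; the calibration is good to about 2 mm. A picture is of the moment at which its call begins: read the wrist's pose just before it. camera_info takes no time and is no camera call; for the wrist camera it gives the pose at the moment of the call.
- close_job(): hands the job in, once; it reports no verdict.
The state is a dict: "time": time; "joint_positions": joint angles; "qd": joint speeds; "joint_torque": joint torques, N m; "position": TCP position; "tool_rot": TCP orientation; "ft_force": force on the tool from outside, world axes, zero at the start; "torque": the same for the moment, N m; "grip_width": opening from 0.0 (shut) to 1.0 (fully open).
Only numpy, scipy, OpenCV 4.12 (cv2) and the standard library are available. Lean on these libraries where they do the work, as an engineer would, in place of code of your own. Each camera call takes 0.05 s, during which the arm holds its last target. There are 200 camera calls.

## Working session

There is one attempt and no reset: what is moved stays moved. The work goes in short steps, Python scripts to look and compute and a tool call to move; the robot and the scene stay as the last step left them, time stands still between calls to the robot, and variables do not carry over. Pictures are saved under pics/ and viewed, about 8 in all and at most 12, crops included, and the job is handed in when it is done.

Besides the shell and the picture viewer there is one more tool, called after "Request:" in YAML: its name, and indented under it one key for each argument. servo_tool: Moves the arm, as the interface text tells. Its arguments: {"type":"object","properties":{"commands":{"type":"array"},"newtons":{"type":"number"}},"required":["commands"]}

```bash
mkdir -p pics
python3 - <<'E'
from bench import ctrl, vision
import cv2,numpy as np
for n in ("scene","top"):
    i=vision.get_image(n); cv2.imwrite(f"pics/{n}0.png",i[...,::-1])
    c=vision.camera_info(n); print(n,c["fov_y"],c["cx"],c["cy"],np.round(c["pose"],4).tolist())
print(ctrl.get_state())
print(vision.camera_info("wrist"))
E
```

```text
scene 46.81767471981901 262.3000304965303 188.6486643079741 [[-0.1467, 0.5249, -0.8384, 1.4735], [0.9892, 0.0779, -0.1243, 0.1512], [0.0001, -0.8476, -0.5306, 0.6183], [0.0, 0.0, 0.0, 1.0]]
top 54.558987957960476 260.491586428971 186.6746666800374 [[-0.0002, -0.9887, 0.1497, 0.4425], [-1.0, 0.0007, 0.0033, 0.0077], [-0.0033, -0.1497, -0.9887, 0.8829], [0.0, 0.0, 0.0, 1.0]]
{'time': 0.1, 'joint_positions': array([-1.24589908,  0.32176951, -0.07010135,  1.45154934,  0.02262316,
        1.37082226, -0.05690588]), 'qd': array([-0.00068279,  0.00034141,  0.00024469, -0.00489907,  0.00012891,
       -0.00366084,  0.00142054]), 'joint_torque': array([ 2.27121012e-05, -4.92567372e+01, -4.05769022e-01, -3.13399494e+01,
       -6.41850941e-02,  3.94193397e-02,  5.60399837e-05]), 'position': array([0.19865647, 0.61830208, 0.18465953]), 'tool_rot': array([-0.97842861,  1.34172517,  0.97656093]), 'ft_force': array([-0.36496597, -0.27452019, -0.28839063]), 'torque': array([-0.00457699, -0.01283932,  0.00058937]), 'grip_width': 0.9968084680736888}
{'fov_y': 63.74678246252096, 'cx': 252.89177473939782, 'cy': 194.17093726367725, 'pose': array([[ 0.30647963,  0.90965876,  0.28034118,  0.12037416],
       [ 0.95187623, -0.29246103, -0.09164168,  0.64456018],
       [-0.00137379,  0.29493642, -0.95551589,  0.38293893],
       [ 0.        ,  0.        ,  0.        ,  1.        ]])}
```

View pics/top0.png

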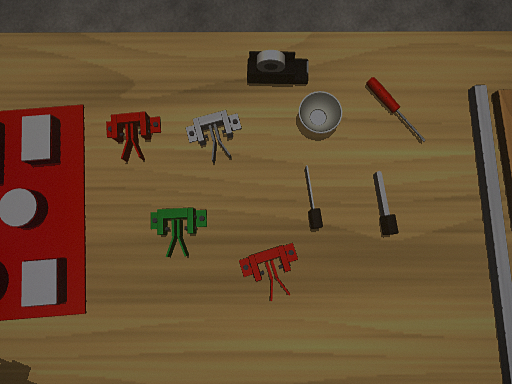

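View pics/scene0.png

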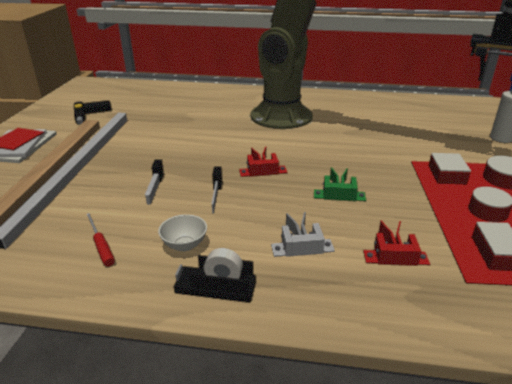

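The top view shows the thick blade with its handle at about (388,225) and nose at (378,172). The thin blade is at (315,218). The grey shoe is at (214,123), with its mouth facing the robot at about (222,160). Next I'll measure these by mask.

```bash
cat > h.py <<'E'
import numpy as np,cv2
from bench import ctrl,vision
from scipy.spatial.transform import Rotation as R
def ray(c,uv,z):
    f=192/np.tan(np.radians(c["fov_y"]/2)); P=np.array(c["pose"])
    uv=np.atleast_2d(uv).astype(float)
    d=np.c_[(uv[:,0]-c["cx"])/f,(uv[:,1]-c["cy"])/f,np.ones(len(uv))]@P[:3,:3].T
    return P[:3,3]+d*((z-P[2,3])/d[:,2])[:,None]
def proj(c,p):
    f=192/np.tan(np.radians(c["fov_y"]/2)); P=np.array(c["pose"])
    q=(np.atleast_2d(p)-P[:3,3])@P[:3,:3]
    return q[:,:2]/q[:,2:]*f+[c["cx"],c["cy"]]
E
python3 - <<'E'
from h import *
c=vision.camera_info("top"); im=cv2.imread("pics/top0.png")
g=im.max(2)
# blade dark handle
roi=np.zeros_like(g); 
def mask(m,x0,x1,y0,y1):
    z=np.zeros(m.shape,np.uint8); z[y0:y1,x0:x1]=m[y0:y1,x0:x1]; return z
h=mask((g<55)*255,374,402,205,240)
print("handle",cv2.minAreaRect(cv2.findNonZero(h)),cv2.findNonZero(h).mean(0))
hsv=cv2.cvtColor(im,cv2.COLOR_BGR2HSV)
b=mask(((hsv[...,1]<50)&(g>90))*255,366,396,160,218)
p=cv2.findNonZero(b); print("blade",cv2.minAreaRect(p))
print(cv2.fitLine(p,cv2.DIST_L2,0,.01,.01).ravel())
a=cv2.resize(im[95:175,175:255],None,fx=5,fy=5,interpolation=cv2.INTER_CUBIC)
bb=cv2.resize(im[160:240,345:425],None,fx=5,fy=5,interpolation=cv2.INTER_CUBIC)
cv2.imwrite("pics/crop.png",np.clip(np.hstack([a,bb])*1.6,0,255))
E
```

```text
handle ((386.6731262207031, 219.86538696289062), (32.16304397583008, 17.454334259033203), 78.69007110595703) [[387.4214876  222.76584022]]
blade ((382.6654357910156, 192.6604461669922), (44.30359649658203, 4.758954048156738), 79.11447143554688)
[1.9053979e-01 9.8167950e-01 3.8272641e+02 1.9286792e+02][ WARN:0@0.536] global loadsave.cpp:1063 imwrite_ Unsupported depth image for selected encoder is fallbacked to CV_8U.
```

View pics/crop.png

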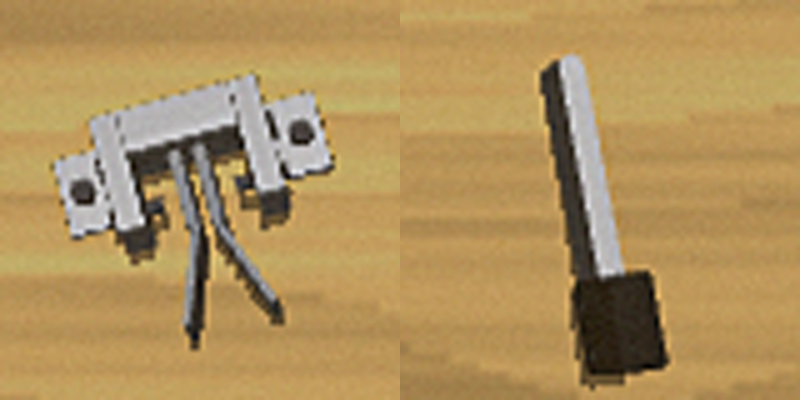

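The crop shows the thick blade's nose at full-image (379,171.4) and its handle top centred at (389.2,224.6). The shoe's ear bolts are at (191.6,133.4) and (235,121.4). Its cheeks flare to about (213,161) and (230,157).

Run:
```python
from h import *
c=vision.camera_info("top")
L=lambda u,v:(175+u/5,95+v/5)
Rr=lambda u,v:(345+(u-400)/5,160+v/5)
t=ray(c,Rr(571,57),.028)[0]; b=ray(c,Rr(608,272),.028)[0]; h=ray(c,Rr(621,323),.05)[0]
print("tip",t,"base",b,"h",h); d=t-b; print("yaw",np.degrees(np.arctan2(d[1],d[0])),"len",np.hypot(*d[:2]), "origin from tip",t-d/np.linalg.norm(d)*.127)
d2=t-h;print("yaw2",np.degrees(np.arctan2(d2[1],d2[0])),np.hypot(*d2[:2]))
e=ray(c,[L(83,192),L(300,132)],.006); print("ears",e)
v=e[0]-e[1]; yaw=np.degrees(np.arctan2(v[1],v[0]))-90; print("yaw ears",yaw)
# rail top corners z=.04: left outer back, right outer back
o=ray(c,[L(91,118),L(253,75),L(122,230),L(275,190)],.04);print("rails",o); v=o[0]-o[1];print(np.hypot(*v[:2]),np.degrees(np.arctan2(v[1],v[0]))-90)
k=ray(c,[L(178,155),L(199,148),L(200,235),L(222,235),L(190,328),L(277,308)],.036);print("cheeks",k)
ch=(k[0::2]+k[1::2])/2; print(ch); 
v=ch[1]-ch[2];print("yaw cheeks",np.degrees(np.arctan2(v[1],v[0])));v=ch[0]-ch[2];print(np.degrees(np.arctan2(v[1],v[0])),np.hypot(*v[:2]))
print(np.hypot(*(k[4]-k[5])[:2]))
```

```text
tip [ 0.60780111 -0.26657561  0.028     ] base [ 0.50740454 -0.27872954  0.028     ] h [ 0.48302642 -0.27598528  0.05      ]
yaw 6.902589825394386 len 0.10112956805400312 origin from tip [ 0.48172162 -0.28183869  0.028     ]
yaw2 4.312697435557073 0.12512900200723873
ears [[0.70664837 0.17845162 0.006     ]
 [0.7368908  0.07298866 0.006     ]]
yaw ears 16.00070484714547
rails [[0.73245733 0.16905246 0.04      ]
 [0.75350797 0.09297002 0.04      ]
 [0.67804208 0.15310545 0.04      ]
 [0.69726897 0.08188355 0.04      ]]
0.07894090712626496 15.46581221791159
cheeks [[0.71561305 0.12823929 0.036     ]
 [0.71902892 0.11838553 0.036     ]
 [0.67670404 0.11714531 0.036     ]
 [0.67669285 0.10682666 0.036     ]
 [0.63213485 0.12099144 0.036     ]
 [0.6416247  0.0806152  0.036     ]]
[[0.71732098 0.12331241 0.036     ]
 [0.67669844 0.11198598 0.036     ]
 [0.63687977 0.10080332 0.036     ]]
yaw cheeks 15.68685225935821
15.632702097552505 0.08353111815956776
0.041476477479062676
```

```bash
cat >> h.py <<'E'
def Rdown(yaw,s=1):  # x down, tool z = s*(blade y axis)
    y=np.radians(yaw); z=s*np.array([-np.sin(y),np.cos(y),0]); x=np.array([0,0,-1.]); return np.c_[x,np.cross(z,x),z]
def go(p,yaw,s=1,p0=None,R0=None):
    st=ctrl.get_state(); p0=st["position"] if p0 is None else np.array(p0)
    R0=R.from_rotvec(st["tool_rot"]).as_matrix() if R0 is None else R0; Rt=Rdown(yaw,s)
    print("rot",np.round(np.degrees(R.from_matrix(R0.T@Rt).as_rotvec()),2),"shift",np.round(1e3*R0.T@(np.array(p)-p0),1))
    return np.array(p),Rt
def show():
    st=ctrl.get_state(); M=R.from_rotvec(st["tool_rot"]).as_matrix()
    print("t",st["time"],"p",np.round(st["position"],4),"F",np.round(st["ft_force"],1),"g",round(st["grip_width"]*87,1),"tilt",np.round(M[2],3),"zyaw",round(np.degrees(np.arctan2(-M[0,2],M[1,2])),2))
E
python3 - <<'E'
from h import *
show(); print(ctrl.get_state()["joint_positions"])
p,M=go([.45,.35,.19],40); 
p,M=go([.52,.05,.19],10,p0=p,R0=M)
p,M=go([.483,-.279,.19],6,p0=p,R0=M)
E
```

```text
t 0.1 p [0.1987 0.6183 0.1847] F [-0.4 -0.3 -0.3] g 86.7 tilt [-1.    -0.    -0.002] zyaw -17.8
[-1.24589908  0.32176951 -0.07010135  1.45154934  0.02262316  1.37082226
 -0.05690588]
rot [-5.78e+01 -1.00e-01 -4.00e-02] shift [  -5.  -321.3 -178.6]
rot [30.  0.  0.] shift [   0.   139.2 -274.8]
rot [4. 0. 0.] shift [   0.    93.6 -317.6]
```

Run:
```python
from h import *
p,M=go([.45,.38,.20],-10); 
p,M=go([.52,.09,.20],0,p0=p,R0=M)
p,M=go([.483,-.20,.18],6,p0=p,R0=M)
```

```text
rot [-7.8 -0.1 -0. ] shift [ -15.  -312.2 -150.1]
rot [-10.   0.   0.] shift [   0.  -119.3 -273.4]
rot [-6.  0.  0.] shift [  20.   37. -290.]
```

Request:
servo_tool:
  commands:
    - [[-1.5,0,0,-5,-40,-20,87],[-3,0,0,-10,-95,-46,87],[-4.5,0,0,-15,-150,-72,87],[-6,0,0,-15,-205,-99,87],[-7.8,0,0,-15,-260,-125,87]]

```text
time: 0.72
position: [0.4093, 0.4186, 0.2005]
tool_rot: [-1.08, 1.286, 1.08]
ft_force: [-0.3, 1.1, 0.2]
grip_width: 1.0
```

Request:
servo_tool:
  commands:
    - [[-2,0,0,0,-45,-35,87],[-4,0,0,0,-80,-80,87],[-6,0,0,0,-105,-130,87],[-8,0,0,0,-130,-185,87],[-10,0,0,0,-150,-240,87]]

```text
time: 1.35
position: [0.5144, 0.1557, 0.2003]
tool_rot: [-1.21, 1.209, 1.21]
ft_force: [0.8, 0.4, -0.1]
grip_width: 1.004
```

Run:
```python
from h import *
show(); print(ctrl.get_state()["joint_positions"])
p,M=go([.483,-.20,.18],6)
```

```text
t 1.35 p [0.5144 0.1557 0.2003] F [ 0.8  0.4 -0.1] g 87.3 tilt [-1.  0. -0.] zyaw 0.04
[-0.59981926  0.07088231  0.27053273  1.71942495 -0.01918317  1.3541276
  1.24568766]
rot [-5.96 -0.01 -0.01] shift [  20.4   31.6 -355.7]
```

Request:
servo_tool:
  commands:
    - [[-1,0,0,0,0,-50,87],[-2,0,0,5,5,-105,87],[-3,0,0,10,12,-165,87],[-4,0,0,15,20,-225,87],[-5,0,0,20,26,-280,87]]

```text
time: 1.98
position: [0.4873, -0.1242, 0.1804]
tool_rot: [-1.273, 1.166, 1.273]
ft_force: [0.1, 0.7, 0.4]
grip_width: 1.001
```

Request:
servo_tool:
  commands:
    - [[-0.5,0,0,0,5,-40,87],[-1,0,0,0,10,-80,87],[-1,0,0,0,10,-80,87]]

```text
time: 2.35
position: [0.4838, -0.2066, 0.1805]
tool_rot: [-1.282, 1.163, 1.281]
ft_force: [-1.5, 0.6, 0.7]
grip_width: 0.996
```

Run:
```python
from h import *
show(); print(ctrl.get_state()["joint_positions"])
c=vision.camera_info("wrist"); im=vision.get_image("wrist"); cv2.imwrite("pics/w1.png",im[...,::-1])
print(proj(c,[[.483,-.279,.05],[.6078,-.2666,.028]]), c["pose"])
```

```text
t 2.35 p [ 0.4838 -0.2066  0.1805] F [-1.5  0.6  0.7] g 86.7 tilt [-1.     0.001 -0.001] zyaw 5.62
[-0.23804691  0.05437222  0.61611011  1.78445072 -0.0308237   1.31297258
  2.05404153]
[[185.81454134 170.44103659]
 [195.86687357 262.76751031]] [[-0.09709046  0.9511899   0.29293552  0.40200338]
 [ 0.99527505  0.09308856  0.02760612 -0.21319004]
 [-0.00101028  0.29423171 -0.95573358  0.37883303]
 [ 0.          0.          0.          1.        ]]
```

View pics/w1.png

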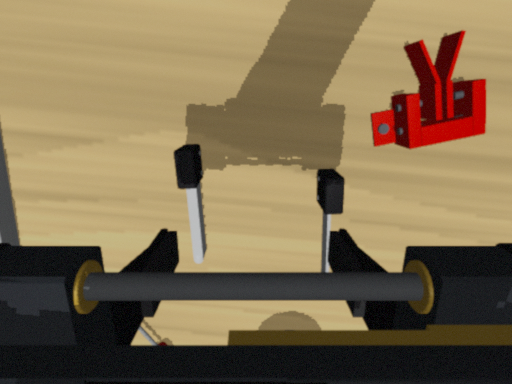

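The wrist view shows the thick blade's handle at about (189,167) and its nose at about (199,262). The thin blade is at (330,190). Refining with the blade line.

Run:
```python
from h import *
c=vision.camera_info("wrist"); im=cv2.imread("pics/w1.png"); hsv=cv2.cvtColor(im,cv2.COLOR_BGR2HSV)
z=np.zeros(hsv.shape[:2],np.uint8); m=(hsv[...,1]<40)&(hsv[...,2]>110); z[186:270,180:215]=m[186:270,180:215]
for r in (192,210,230,250,260): 
    x=np.nonzero(z[r])[0]; print(r,x.min(),x.max()) if len(x) else 0
ys=np.nonzero(z)[0]; print(ys.min(),ys.max())
P=[]
for r in range(192,252):
    x=np.nonzero(z[r])[0]
    if len(x): P.append((x.mean(),r))
l=cv2.fitLine(np.float32(P),cv2.DIST_L2,0,.01,.01).ravel()
f=lambda r:(l[2]+(r-l[3])*l[0]/l[1],r)
q=ray(c,[f(192),f(ys.max()+.5)],.028); d=q[1]-q[0]; d/=np.linalg.norm(d)
print(q,"yaw",np.degrees(np.arctan2(d[1],d[0])),"origin",q[1]-.127*d)
dk=np.zeros_like(z); dk[135:196,168:210]=(hsv[135:196,168:210,2]<60)*255
print(cv2.boundingRect(dk))
for r in range(140,190,6):
    x=np.nonzero(dk[r])[0]; print(r,x.min() if len(x) else None,x.max() if len(x) else None, hsv[r,172:208:2,2])
```

```text
192 186 196
210 188 198
230 191 200
250 193 202
260 194 202
188 263
[[ 0.51472859 -0.27288226  0.028     ]
 [ 0.60913747 -0.25940171  0.028     ]] yaw 8.126277887121576 origin [ 0.48341269 -0.27735383  0.028     ]
(175, 144, 27, 44)
140 None None [196 196 197 195 194 193 193 155 130 131 128 131 130 130 129 129 129 128]
146 183 199 [193 193 194 191 172  86  17   7  12  13  21  14  14   5 107 134 131 133]
152 175 199 [186  70  13  20  17  22  19  24  15  25  16  13   8  33  81 126 128 128]
158 175 200 [187 101  34  22  19  20  20  24  25  22  22   0   0  11  35 124 126 130]
164 176 201 [196 162  38  18  20  16  19  21  20  21  24  11  18   6  15 110 129 128]
170 177 201 [195 191  63  19  16  23  20  20  19  20  24  15   5  17  16  90 152 184]
176 177 201 [196 194 127  27  18  19  26  27  25  25  21  18   6   9  14  83 193 195]
182 178 199 [190 192 156  41  30  27  24  20  20  20  24  15  21   9 116 184 192 192]
188 None None [193 192 191 147 102  86 102 110 112 126 136 138 112  73 101 179 190 191]
```

Run:
```python
from h import *
p,M=go([.483,-.278,.10],7.5)
p,M=go([.483,-.278,.014],7.5,p0=p,R0=M)
```

```text
rot [-1.71  0.01 -0.04] shift [ 80.3   8.8 -73.6]
rot [0. 0. 0.] shift [86.  0.  0.]
```

Request:
servo_tool:
  commands:
    - [[-0.5,0,0,20,3,-25,87],[-1.1,0,0,50,6,-50,87],[-1.7,0,0,80,9,-74,87],[-1.7,0,0,80,9,-74,87]]

```text
time: 2.9
position: [0.4818, -0.2765, 0.0982]
tool_rot: [-1.303, 1.146, 1.311]
ft_force: [-0.1, 1.3, 0.8]
grip_width: 0.996
```

Run:
```python
from h import *
show(); print(ctrl.get_state()["joint_positions"].round(2))
p,M=go([.483,-.278,.014],7.5)
c=vision.camera_info("wrist"); im=vision.get_image("wrist"); cv2.imwrite("pics/w2.png",im[...,::-1])
a=np.radians(7.5);t=np.array([np.cos(a),np.sin(a),0])
print(proj(c,[[.483,-.278,.05],np.array([.483,-.278,.028])+.127*t]))
```

```text
t 2.9 p [ 0.4818 -0.2765  0.0982] F [-0.1  1.3  0.8] g 86.7 tilt [-1.     0.005  0.002] zyaw 7.61
[-0.12  0.21  0.67  1.82 -0.14  1.17  2.3 ]
rot [ 0.11  0.12 -0.29] shift [84.2 -1.4 -1.8]
[[249.38617625 202.39314876]
 [249.82828766 312.72506334]]
```

View pics/w2.png

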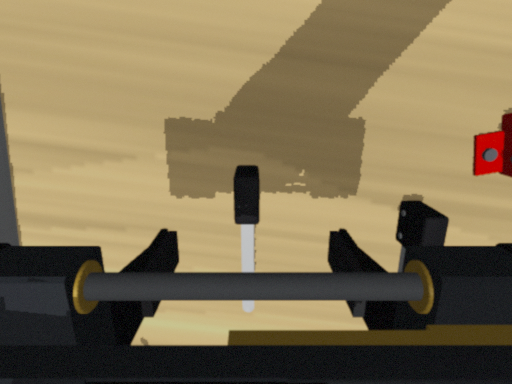

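The blade runs vertically between the fingers, with its handle centred at (246.5,201) against a predicted (249,202). It is well aligned, so I'll descend and grip.

Request:
servo_tool:
  commands:
    - [[0,0,0,25,-1,-3,87],[0,0,0,50,-1,-3,87],[0,0,0,72,-1,-3,87],[0,0,0,85,-1,-3,87],[0,0,0,85,-1,-3,87]]

```text
time: 3.58
position: [0.4857, -0.2787, 0.0157]
tool_rot: [-1.308, 1.141, 1.309]
ft_force: [0.3, 0.1, -0.2]
grip_width: 1.003
```

Request:
servo_tool:
  commands:
    - [[0,0,0,0,0,0,15],[0,0,0,0,0,0,15],[0,0,0,0,0,0,15],[0,0,0,0,0,0,15],[0,0,0,0,0,0,15]]
  newtons: 35

```text
time: 4.2
position: [0.4853, -0.28, 0.0157]
tool_rot: [-1.307, 1.143, 1.307]
ft_force: [-0.3, 0.1, -0.1]
grip_width: 0.518
```

Run:
```python
from h import *
show(); print(ctrl.get_state()["joint_positions"].round(2))
```

```text
t 4.2 p [ 0.4853 -0.28    0.0157] F [-0.3  0.1 -0.1] g 45.0 tilt [-1. -0.  0.] zyaw 7.69
[-0.08  0.32  0.65  1.89 -0.23  1.01  2.37]
```

Request:
servo_tool:
  commands:
    - [[0,0,0,0,0,0,10],[0,0,0,0,0,0,10],[0,0,0,0,0,0,10],[0,0,0,0,0,0,10],[0,0,0,0,0,0,10]]

```text
time: 4.82
position: [0.4853, -0.28, 0.0156]
tool_rot: [-1.307, 1.143, 1.307]
ft_force: [-0.4, 0.4, 0.5]
grip_width: 0.119
```

Request:
servo_tool:
  commands:
    - [[0,0,0,-15,0,0,10],[0,0,0,-40,0,0,10],[0,0,0,-80,0,0,10],[0,0,0,-100,0,0,10],[0,0,0,-100,0,0,10]]

```text
time: 5.45
position: [0.4868, -0.2809, 0.1182]
tool_rot: [-1.311, 1.14, 1.303]
ft_force: [-0.3, -0.2, -0.4]
grip_width: 0.115
```

Run:
```python
from h import *
show(); print(ctrl.get_state()["joint_positions"].round(2))
c=vision.camera_info("wrist"); im=vision.get_image("wrist"); cv2.imwrite("pics/w3.png",im[...,::-1])
st=ctrl.get_state(); M=R.from_rotvec(st["tool_rot"]).as_matrix();p=st["position"]
f=-M[:,1] if M[0,1]<0 else M[:,1]
tip=p+f*.127; tip[2]=p[2]-.0157+.028
print(proj(c,[tip]))
# pre-insert pose
y=np.radians(15.7);d=np.array([np.cos(y),np.sin(y),0]);o=np.array([.637,.101,0])+.085*d
pre=o-.245*d; print("stop",o,"pre",pre)
pre[2]=.115; a,b=go(pre,15.7)
```

```text
t 5.45 p [ 0.4868 -0.2809  0.1182] F [-0.3 -0.2 -0.4] g 10.0 tilt [-1.    -0.004 -0.002] zyaw 7.69
[-0.13  0.2   0.68  1.79 -0.14  1.2   2.3 ]
[[252.52443265 377.88805732]]
stop [0.7188288  0.12400104 0.        ] pre [0.48296932 0.05770393 0.        ]
rot [-8.   -0.04  0.11] shift [  1.5 -42.4 335.2]
```

View pics/w3.png

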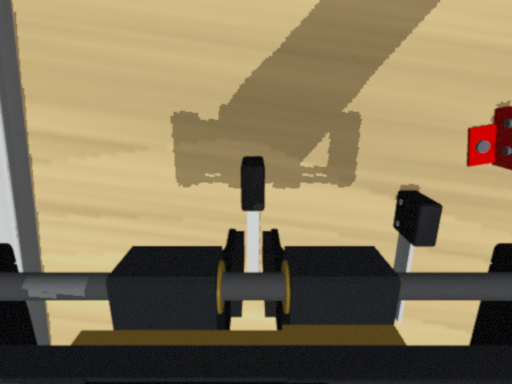

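Run:
```python
from h import *
show()
c=vision.camera_info("wrist"); st=ctrl.get_state(); M=R.from_rotvec(st["tool_rot"]).as_matrix();p=st["position"]
print("cam",c["pose"].round(3)); print("tcp px",proj(c,[p,p-.019*M[:,0],p-.05*M[:,0]]))
print("handle top front edge/blade",ray(c,[[253,210]],.028), "top centre",ray(c,[[253,190]],.05),"rear top?",ray(c,[[253,157]],0))
i=vision.get_image("top"); cv2.imwrite("pics/t2.png",np.clip(1.6*cv2.resize(i[120:280,300:512,::-1],None,fx=3,fy=3,interpolation=cv2.INTER_CUBIC).astype(float),0,255).astype(np.uint8))
```

```text
t 5.5 p [ 0.4858 -0.2802  0.1166] F [-0.3 -0.1 -0.9] g 10.0 tilt [-1.    -0.002 -0.001] zyaw 7.7
cam [[-0.133  0.946  0.294  0.404]
 [ 0.991  0.127  0.039 -0.29 ]
 [-0.     0.297 -0.955  0.315]
 [ 0.     0.     0.     1.   ]]
tcp px [[251.19736279 223.05882819]
 [251.05151454 234.59215565]
 [250.74502424 258.82866894]]
handle top front edge/blade [[ 0.50844311 -0.27587743  0.028     ]] top centre [[ 0.48156119 -0.27949675  0.05      ]] rear top? [[ 0.4611474  -0.28223129  0.        ]]
```

View pics/t2.png

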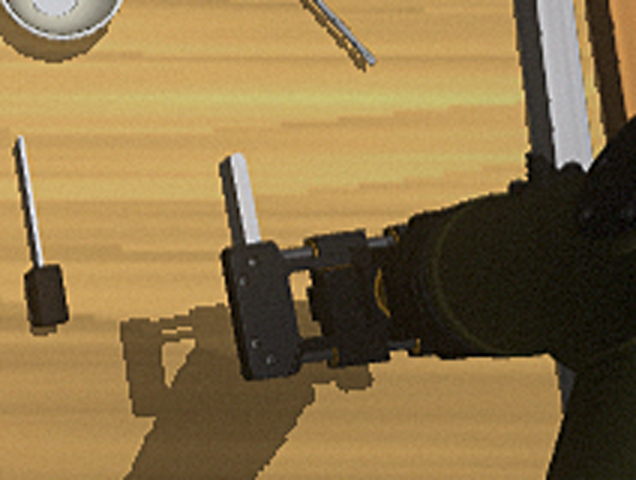

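Run:
```python
from h import *
im=cv2.imread("pics/w3.png"); v=im.max(2)
for r in range(222,300,8): print(r,v[r,216:296:2])
a=np.hstack([cv2.resize(im[140:320,170:340],None,fx=2.3,fy=3), cv2.resize(cv2.imread("pics/w2.png")[140:320,170:340],None,fx=2.3,fy=3)])
cv2.imwrite("pics/z.png",np.clip(a.astype(float)*2.2,0,255).astype(np.uint8))
```

```text
222 [208 208 207 208 206 205 204 204 203 203 203 202 200 200 201 203 208 210
 211 209 209 199 201 203 205 203 202 200 202 202 202 203 202 201 202 201
 201 201 203 202]
230 [207 206 207 207 206 207 161  22  14  20 154 180 180 182 192 207 208 209
 209 208 210 198 190 191 185 185 183 143  20  15  23 182 210 211 211 212
 212 212 213 213]
238 [211 210 211 210 213 185  43  17  15  16  23  19  19  27 152 210 208 208
 208 209 209 197 190 132  23  21  18  16  14  15  12  49 191 206 205 206
 206 206 206 206]
246 [ 81  77  76 181 193  47  11  10  17  21  24  21  23  24 116 203 206 208
 209 209 208 198 202 121  18   9  23  25  21  10  10  15  72 198 158  82
  81  81  84  80]
254 [ 28  23  26  19  20  19  15  12  22  21  20  20  24  18 118 206 206 208
 209 208 208 191 193 102  15  20  20  19  22  18  16  13  17  16  18  18
  24  19  27  27]
262 [ 23  33  78  78  43  17   8  17   9  16  20  19  19  24 135 213 206 208
 207 208 208 192 193 109  19  21  16  20  15  16  16  18  13  51  75  79
  25  25  25  23]
270 [ 24  89 105  81  68  21  17  15  24  18  20  20  23  23 183 213 205 206
 207 206 206 191 198 162  19  19  16  19  21  21  10  14  17  67  76 102
  80  23  25  26]
278 [ 37 120 107  62  58  54  57  58  58  59  56  55  54  56  59  61  55  59
  58  56  59  57  57  60  61  58  60  59  55  55  58  60  58  56  61 108
 116  33  37  32]
286 [ 52 133  98  68  68  71  71  68  72  69  69  71  71  71  71  70  71  67
  69  71  70  71  70  71  70  71  72  70  69  69  73  69  71  69  70 109
 132  45  35  40]
294 [ 78 149 103  71  70  71  74  72  73  70  75  72  71  71  70  71  74  69
  73  72  71  74  70  73  71  73  71  71  69  73  72  69  72  73  71 102
 138  66  37  40]
```

View pics/z.png

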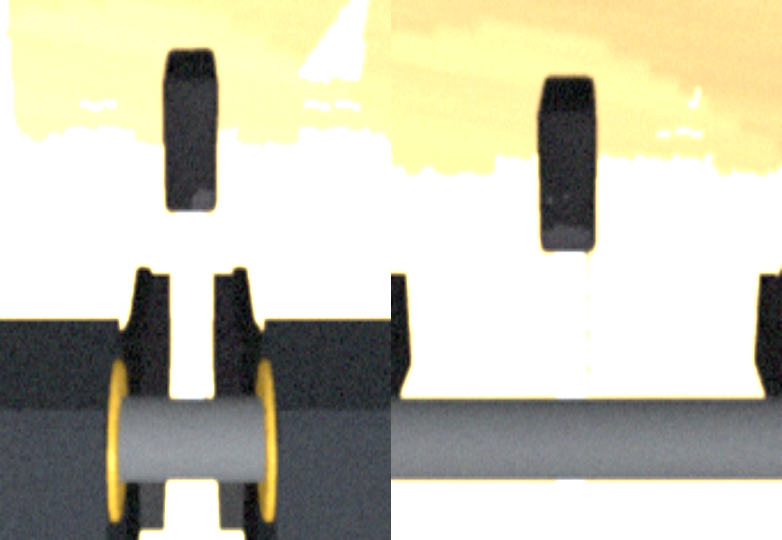

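The zoom shows the fingers closed empty, about 10 mm apart, with the handle unmoved at about (252.6,188). I'll reopen, descend, and look before closing.

Request:
servo_tool:
  commands:
    - [[0,0,0,0,0,0,65],[0,0,0,0,0,0,65],[0,0,0,0,2,0,65],[0,0,0,0,4,0,65],[0,0,0,10,4,0,65]]

```text
time: 6.18
position: [0.4817, -0.2809, 0.1059]
tool_rot: [-1.308, 1.142, 1.306]
ft_force: [0.9, -0.3, -0.6]
grip_width: 0.597
```

Request:
servo_tool:
  commands:
    - [[0,0,0,15,0,0,65],[0,0,0,40,0,0,65],[0,0,0,70,0,0,65],[0,0,0,90,0,0,65],[0,0,0,90,0,0,65]]

```text
time: 6.8
position: [0.4797, -0.2799, 0.0137]
tool_rot: [-1.305, 1.145, 1.311]
ft_force: [0.3, -0.1, -0.2]
grip_width: 0.747
```

Run:
```python
from h import *
show(); c=vision.camera_info("wrist"); st=ctrl.get_state(); M=R.from_rotvec(st["tool_rot"]).as_matrix();p=st["position"]
print("tcp px",proj(c,[p,p-.019*M[:,0]]),"handle px",proj(c,[[.481,-.28,.05],[.481,-.28,0]]))
w=vision.get_image("wrist")[...,::-1]; s=vision.get_image("scene")[...,::-1]; 
s=cv2.resize(s[130:230,110:250],None,fx=2.8,fy=3.84,interpolation=cv2.INTER_CUBIC)
w=cv2.resize(w[60:360,100:400],(400,384))
cv2.imwrite("pics/low.png",np.clip(np.hstack([w,s]).astype(float)*1.7,0,255).astype(np.uint8))
```

```text
t 6.8 p [ 0.4797 -0.2799  0.0137] F [ 0.3 -0.1 -0.2] g 65.0 tilt [-1.     0.004  0.002] zyaw 7.68
tcp px [[251.17233586 223.06103127]
 [251.02366026 234.59398474]] handle px [[250.42671925 248.85739026]
 [250.81269642 217.5224971 ]]
```

View pics/low.png

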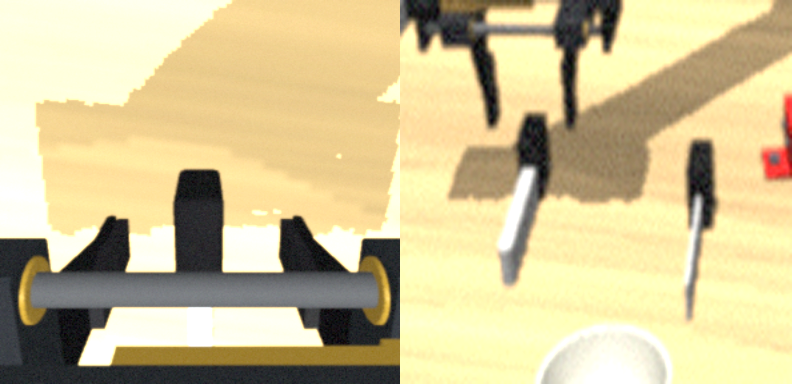

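The combined view shows the fingertips level with the handle's top: wrist row ~230, scene (143,163) and (171,163). They look higher than the reported TCP, so I'll triangulate them.

Run:
```python
from h import *
w=vision.camera_info("wrist"); s=vision.camera_info("scene"); show()
p=ctrl.get_state()["position"]
def line(c,uv): a=ray(c,uv,.3)[0]; b=ray(c,uv,0.)[0]; d=(b-a)/np.linalg.norm(b-a); return a,d
def tri(u1,u2):
    a,d=line(w,u1); b,e=line(s,u2); A=np.c_[d,-e]; t=np.linalg.lstsq(A,b-a,rcond=None)[0]; P,Q=a+t[0]*d,b+t[1]*e; return (P+Q)/2,np.linalg.norm(P-Q)
# wrist left (195,230) = -y side ; scene left(143) = -y side
print(tri((190,229),(142.9,162.6)),tri((318,229),(170.7,162.6)))
print("scene proj tcp",proj(s,[p,[.481,-.28,.05],[.481,-.28,0]]))
```

```text
t 6.9 p [ 0.4816 -0.2809  0.016 ] F [-0.5  0.2  0.3] g 64.8 tilt [-1. -0. -0.] zyaw 7.69
(array([ 0.48021202, -0.32000691,  0.0424603 ]), np.float64(0.003573625243877092)) (array([ 0.46967023, -0.24462184,  0.04381501]), np.float64(0.005338586930953878))
scene proj tcp [[158.51931161 172.54608754]
 [157.35271768 161.43745433]
 [159.6453615  177.51670029]]
```

The fingertips really sit about 27–40 mm above the reported TCP. I'll go lower in small steps and watch the force.

Request:
servo_tool:
  commands:
    - [[0,0,0,8,0,0,65],[0,0,0,16,0,0,65],[0,0,0,24,0,0,65],[0,0,0,24,0,0,65]]

```text
time: 7.4
position: [0.4807, -0.2801, -0.0092]
tool_rot: [-1.306, 1.143, 1.309]
ft_force: [-0.1, 0.6, 0.6]
grip_width: 0.741
```

Run:
```python
from h import *
show(); w=vision.get_image("wrist")[...,::-1]; s=vision.get_image("scene")[...,::-1]
cv2.imwrite("pics/s3full.png",s);cv2.imwrite("pics/w4full.png",w)
s=cv2.resize(s[130:230,110:250],None,fx=2.8,fy=3.84,interpolation=cv2.INTER_CUBIC)
w=cv2.resize(w[60:360,100:400],(400,384))
cv2.imwrite("pics/low2.png",np.clip(np.hstack([w,s]).astype(float)*1.7,0,255).astype(np.uint8))
```

```text
t 7.4 p [ 0.4807 -0.2801 -0.0092] F [-0.1  0.6  0.6] g 64.5 tilt [-1.     0.001  0.001] zyaw 7.7
```

View pics/low2.png

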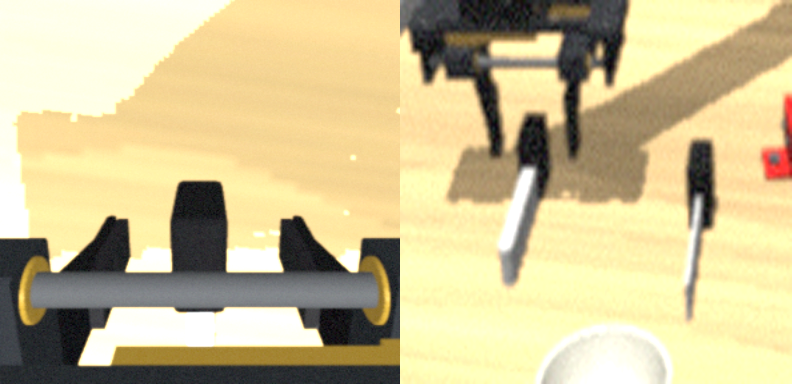

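No contact yet. The tips are at scene row ~171, about 20 mm above the bench and on both sides of the handle. I'll go down 5 mm more and close.

Request:
servo_tool:
  commands:
    - [[0,0,0,5,0,0,10],[0,0,0,5,0,0,10],[0,0,0,5,0,0,10],[0,0,0,5,0,0,10],[0,0,0,5,0,0,10]]
  newtons: 35

```text
time: 8.12
position: [0.4815, -0.2807, -0.0132]
tool_rot: [-1.308, 1.143, 1.307]
ft_force: [0.4, -2.0, 0.5]
grip_width: 0.262
```

Request:
servo_tool:
  commands:
    - [[0,0,0,0,0,0,10],[0,0,0,0,0,0,10],[0,0,0,0,0,0,10]]

```text
time: 8.5
position: [0.4814, -0.2808, -0.0132]
tool_rot: [-1.308, 1.143, 1.307]
ft_force: [0.8, -0.8, 0.8]
grip_width: 0.248
```

Run:
```python
from h import *
show()
```

```text
t 8.5 p [ 0.4814 -0.2808 -0.0132] F [ 0.8 -0.8  0.8] g 21.5 tilt [-1. -0. -0.] zyaw 7.69
```

Request:
servo_tool:
  commands:
    - [[0,0,0,-20,0,0,10],[0,0,0,-55,0,0,10],[0,0,0,-90,0,0,10],[0,0,0,-100,0,0,10],[0,0,0,-100,0,0,10]]

```text
time: 9.12
position: [0.4816, -0.2804, 0.0871]
tool_rot: [-1.308, 1.142, 1.307]
ft_force: [-0.4, -0.1, -2.2]
grip_width: 0.25
```

Run:
```python
from h import *
show(); print(ctrl.get_state()["joint_positions"].round(2))
y=np.radians(15.7);d=np.array([np.cos(y),np.sin(y),0]);o=np.array([.637,.101,0])+.085*d
pre=o-.245*d; pre[2]=.087; print(pre);a,b=go(pre,15.7)
w=vision.get_image("wrist"); cv2.imwrite("pics/w5.png",w[...,::-1])
v=w.max(2); print([(r,v[r,225:280:3]) for r in (200,225,240)])
c=vision.camera_info("top"); print("obstacles red,green", ray(c,[[270,258],[268,298],[178,210],[178,255],[206,222]],.03).round(3))
```

```text
t 9.125 p [ 0.4816 -0.2804  0.0871] F [-0.4 -0.1 -2.2] g 21.7 tilt [-1.    -0.001  0.   ] zyaw 7.71
[-0.12  0.23  0.68  1.83 -0.16  1.14  2.32]
[0.48296932 0.05770393 0.087     ]
rot [-7.99 -0.    0.07] shift [ 2.000e-01 -4.670e+01  3.348e+02]
[(200, array([162, 160, 162, 191, 165, 160, 158, 177, 221, 191, 157, 157, 159,
       159, 219, 225, 224, 224, 196], dtype=uint8)), (225, array([223, 222, 220,  30,  14,  14,  19,  20,  14,  16,  20,   5,  15,
        18,  15,  15, 119, 219, 218], dtype=uint8)), (240, array([18, 19, 14, 25, 26, 23, 24, 25, 32, 25, 24, 24, 23, 28, 25, 30, 27,
       17, 23], dtype=uint8))]
obstacles red,green [[ 0.409 -0.011  0.03 ]
 [ 0.322 -0.006  0.03 ]
 [ 0.518  0.2    0.03 ]
 [ 0.416  0.197  0.03 ]
 [ 0.49   0.135  0.03 ]]
```

Request:
servo_tool:
  commands:
    - [[-1,0,0,0,-5,35,10],[-2.5,0,0,0,-13,90,10],[-4,0,0,0,-21,150,10],[-6,0,0,0,-30,210,10],[-7,0,0,0,-38,270,10]]

```text
time: 9.8
position: [0.4814, -0.0059, 0.0852]
tool_rot: [-1.395, 1.078, 1.398]
ft_force: [1.4, -0.3, -0.8]
grip_width: 0.249
```

Request:
servo_tool:
  commands:
    - [[-0.5,0,0,0,-2,35,10],[-1,0,0,0,0,65,10],[-1,0,0,0,0,65,10],[-1,0,0,0,0,65,10]]

```text
time: 10.3
position: [0.4657, 0.054, 0.0857]
tool_rot: [-1.407, 1.069, 1.409]
ft_force: [0.1, -0.1, -1.4]
grip_width: 0.249
```

Run:
```python
from h import *
show(); print(ctrl.get_state()["joint_positions"].round(2))
y=np.radians(15.7);d=np.array([np.cos(y),np.sin(y),0]);o=np.array([.637,.101,0])+.085*d
pre=o-.245*d; pre[2]=-.010; a,b=go(pre,15.7)
```

```text
t 10.3 p [0.4657 0.054  0.0857] F [ 0.1 -0.1 -1.4] g 21.7 tilt [-1.     0.002 -0.001] zyaw 15.66
[-0.56  0.01  0.39  2.02 -0.    1.12  1.68]
rot [-0.04 -0.04 -0.11] shift [ 95.6 -17.8  -1. ]
```

Request:
servo_tool:
  commands:
    - [[0,0,0,20,-3,-1,10],[0,0,0,50,-6,-1,10],[0,0,0,80,-10,-1,10],[0,0,0,96.5,-10,-1,10],[0,0,0,96.5,-10,-1,10]]

```text
time: 10.92
position: [0.4753, 0.0556, -0.0109]
tool_rot: [-1.407, 1.07, 1.409]
ft_force: [0.4, -0.4, -1.2]
grip_width: 0.249
```

Run:
```python
from h import *
show(); im=vision.get_image("top")[...,::-1]; cv2.imwrite("pics/t5.png",im)
cv2.imwrite("pics/t5c.png",np.clip(1.6*cv2.resize(im[95:235,165:290],None,fx=4.2,fy=4.2,interpolation=cv2.INTER_CUBIC).astype(float),0,255).astype(np.uint8))
```

```text
t 10.925 p [ 0.4753  0.0556 -0.0109] F [ 0.4 -0.4 -1.2] g 21.7 tilt [-1.     0.003 -0.001] zyaw 15.61
```

View pics/t5c.png

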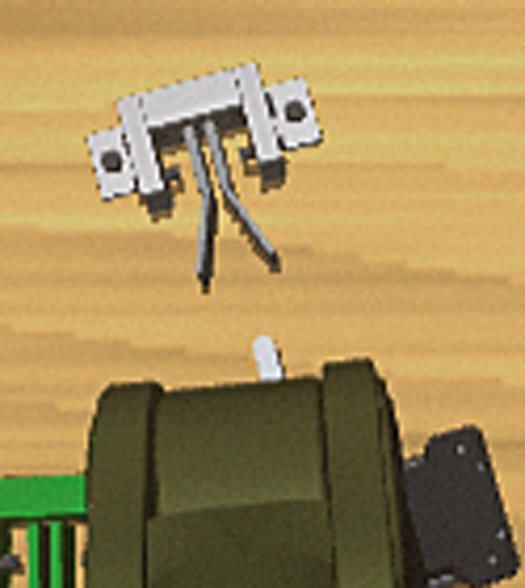

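The crop shows the nose at full-image (227.4,176), just outside the mouth, whose cheek tips are at about (213,161) and (231,157). Checking the lateral offset.

Run:
```python
from h import *
c=vision.camera_info("top"); st=ctrl.get_state(); im=cv2.imread("pics/t5.png"); hsv=cv2.cvtColor(im,cv2.COLOR_BGR2HSV)
z=np.zeros(hsv.shape[:2],np.uint8); z[172:186,220:236]=((hsv[...,1]<50)&(hsv[...,2]>90))[172:186,220:236]*255
q=[]
for r in range(174,186):
    x=np.nonzero(z[r])[0]
    if len(x): print(r,x.min(),x.max()); q.append((x.mean(),r))
y=np.radians(15.7);d=np.array([np.cos(y),np.sin(y)]);n=np.array([-d[1],d[0]]);m=np.array([.637,.101])
W=ray(c,q,.030)[:,:2]
for w in W: print("x",((w-m)@d*1e3-85).round(1),"y",((w-m)@n*1e3).round(1))
p=st["position"][:2]; print("tcp x,y",((p-m)@d*1e3-85).round(1),((p-m)@n*1e3).round(1)); show()
```

```text
175 226 228
176 225 229
177 225 229
178 226 230
179 226 230
180 226 230
181 226 230
182 227 231
183 227 231
184 227 231
185 227 230
x -124.8 y -1.8
x -127.1 y -1.2
x -129.4 y -0.6
x -132.3 y -2.2
x -134.6 y -1.6
x -136.8 y -1.0
x -139.1 y -0.4
x -142.0 y -2.0
x -144.3 y -1.4
x -146.6 y -0.8
x -148.5 y 1.0
tcp x,y -252.0 0.2
t 10.975 p [ 0.4762  0.056  -0.0098] F [-0.8  0.1 -1.2] g 21.6 tilt [-1.     0.001 -0.   ] zyaw 15.63
```

Lateral offset is about -1 mm, and the nose is 124 mm from the stop, which matches the TCP reading. Inserting now.

Request:
servo_tool:
  commands:
    - [[0,0,0,2,-12,1,10],[0,0,0,2,-24,1,10],[0,0,0,2,-36,1,10],[0,0,0,2,-48,1,10],[0,0,0,2,-58,1,10]]

```text
time: 11.6
position: [0.5328, 0.0737, -0.0118]
tool_rot: [-1.408, 1.067, 1.408]
ft_force: [1.4, 0.0, -1.4]
grip_width: 0.25
```

Request:
servo_tool:
  commands:
    - [[0,0,0,0,-6,0,10],[0,0,0,0,-12,0,10],[0,0,0,0,-18,0,10],[0,0,0,0,-24,0,10]]

```text
time: 12.1
position: [0.5551, 0.08, -0.0119]
tool_rot: [-1.408, 1.067, 1.408]
ft_force: [-1.6, -0.2, -1.3]
grip_width: 0.249
```

```bash
cat > s.py <<'E'
from h import *
show(); st=ctrl.get_state()
y=np.radians(15.7);d=np.array([np.cos(y),np.sin(y)]);n=np.array([-d[1],d[0]]);m=np.array([.637,.101]);p=st["position"][:2]
F=st["ft_force"][:2];print("tcp shoe x,y",((p-m)@d*1e3-85).round(1),((p-m)@n*1e3).round(1),"F along",(F@d).round(1),"lat",(F@n).round(1))
E
python3 s.py
```

```text
t 12.1 p [ 0.5551  0.08   -0.0119] F [-1.6 -0.2 -1.3] g 21.7 tilt [-1.  0.  0.] zyaw 15.7
tcp shoe x,y -169.6 2.0 F along -1.6 lat 0.2
```

Request:
servo_tool:
  commands:
    - [[0,0,0,0,-4,0,10],[0,0,0,0,-8,0,10],[0,0,0,0,-12,0,10],[0,0,0,0,-16,0,10]]

```text
time: 12.6
position: [0.5644, 0.0824, -0.0132]
tool_rot: [-1.402, 1.077, 1.417]
ft_force: [-11.3, -2.9, 5.0]
grip_width: 0.247
```

```bash
python3 s.py
```

```text
t 12.6 p [ 0.5644  0.0824 -0.0132] F [-11.3  -2.9   5. ] g 21.5 tilt [-1.     0.012  0.001] zyaw 15.65
tcp shoe x,y -159.9 1.7 F along -11.7 lat 0.3
```

Request:
servo_tool:
  commands:
    - [[0,0,0,0,-3,0,10],[0,0,0,0,-6,0,10],[0,0,0,0,-9,0,10],[0,0,0,0,-12,0,10]]

```text
time: 13.1
position: [0.5814, 0.0874, -0.0122]
tool_rot: [-1.407, 1.068, 1.409]
ft_force: [-5.4, -1.8, -1.6]
grip_width: 0.248
```

```bash
python3 s.py
```

```text
t 13.1 p [ 0.5814  0.0874 -0.0122] F [-5.4 -1.8 -1.6] g 21.6 tilt [-1.     0.001  0.   ] zyaw 15.69
tcp shoe x,y -142.2 1.9 F along -5.6 lat -0.2
```

Request:
servo_tool:
  commands:
    - [[0,0,0,0,-2,0,10],[0,0,0,0,-4,0,10],[0,0,0,0,-6,0,10],[0,0,0,0,-8,0,10]]

```text
time: 13.6
position: [0.5897, 0.0897, -0.0118]
tool_rot: [-1.408, 1.067, 1.408]
ft_force: [-4.5, -0.4, -0.9]
grip_width: 0.248
```

```bash
python3 s.py
```

```text
t 13.6 p [ 0.5897  0.0897 -0.0118] F [-4.5 -0.4 -0.9] g 21.6 tilt [-1. -0.  0.] zyaw 15.69
tcp shoe x,y -133.6 1.9 F along -4.4 lat 0.8
```

Request:
servo_tool:
  commands:
    - [[0,0,0,0,-1.5,0,10],[0,0,0,0,-3,0,10],[0,0,0,0,-4.5,0,10]]

```text
time: 13.98
position: [0.594, 0.0909, -0.0118]
tool_rot: [-1.408, 1.067, 1.408]
ft_force: [-5.0, -0.4, -0.6]
grip_width: 0.249
```

```bash
python3 s.py
```

```text
t 13.975 p [ 0.594   0.0909 -0.0118] F [-5.  -0.4 -0.6] g 21.7 tilt [-1. -0.  0.] zyaw 15.7
tcp shoe x,y -129.1 1.9 F along -4.9 lat 1.0
```

Now 1 mm creeps until the stop.

Request:
servo_tool:
  commands:
    - [[0,0,0,0,-1,0,10],[0,0,0,0,-2,0,10]]

```text
time: 14.22
position: [0.5959, 0.0914, -0.0118]
tool_rot: [-1.408, 1.067, 1.408]
ft_force: [-5.4, -1.8, -0.9]
grip_width: 0.248
```

Request:
servo_tool:
  commands:
    - [[0,0,0,0,-1,0,10],[0,0,0,0,-1.5,0,10]]

```text
time: 14.48
position: [0.5973, 0.0918, -0.0118]
tool_rot: [-1.408, 1.067, 1.408]
ft_force: [-4.5, -2.2, -1.1]
grip_width: 0.25
```

Request:
servo_tool:
  commands:
    - [[0,0,0,0,-1,0,10],[0,0,0,0,-1.5,0,10]]

```text
time: 14.72
position: [0.5987, 0.0922, -0.0118]
tool_rot: [-1.408, 1.067, 1.408]
ft_force: [-5.0, -0.7, -1.1]
grip_width: 0.252
```

```bash
python3 s.py
```

```text
t 14.725 p [ 0.5987  0.0922 -0.0118] F [-5.  -0.7 -1.1] g 21.9 tilt [-1. -0.  0.] zyaw 15.69
tcp shoe x,y -124.2 1.9 F along -5.0 lat 0.7
```

Request:
servo_tool:
  commands:
    - [[0,0,0,0,-1,0,10],[0,0,0,0,-1.5,0,10]]

```text
time: 14.98
position: [0.5989, 0.0922, -0.012]
tool_rot: [-1.407, 1.069, 1.41]
ft_force: [-9.3, -2.8, 1.7]
grip_width: 0.255
```

Request:
servo_tool:
  commands:
    - [[0,0,0,0,-1,0,10],[0,0,0,0,-1.5,0,10]]

```text
time: 15.22
position: [0.5988, 0.0922, -0.0122]
tool_rot: [-1.405, 1.071, 1.412]
ft_force: [-11.9, -2.4, 4.1]
grip_width: 0.253
```

```bash
python3 s.py
```

```text
t 15.225 p [ 0.5988  0.0922 -0.0122] F [-11.9  -2.4   4.1] g 22.0 tilt [-1.     0.006  0.001] zyaw 15.68
tcp shoe x,y -124.2 1.9 F along -12.1 lat 0.9
```

The position has stalled at shoe x ≈ -124 while the force rises from 5 to 12 N, so this is the end stop. I'll relieve the push, then release.

Request:
servo_tool:
  commands:
    - [[0,0,0,0,1.5,0,10],[0,0,0,0.5,3,0,10],[0,0,0,0.5,3,0,10]]

```text
time: 15.6
position: [0.599, 0.0923, -0.0121]
tool_rot: [-1.408, 1.066, 1.408]
ft_force: [-4.0, -1.1, -0.0]
grip_width: 0.248
```

Request:
servo_tool:
  commands:
    - [[0,0,0,0,0,0,55],[0,0,0,0,0,0,55],[0,0,0,0,0,0,55],[0,0,0,0,0,0,55],[0,0,0,0,0,0,55]]

```text
time: 16.23
position: [0.599, 0.0923, -0.0122]
tool_rot: [-1.408, 1.067, 1.408]
ft_force: [-0.6, 0.1, 0.5]
grip_width: 0.622
```

```bash
python3 s.py
```

```text
t 16.225 p [ 0.599   0.0923 -0.0122] F [-0.6  0.1  0.5] g 54.1 tilt [-1.    -0.001  0.   ] zyaw 15.69
tcp shoe x,y -124.0 1.9 F along -0.5 lat 0.3
```

Rise straight up, then back off toward the robot and look from the top camera.

Request:
servo_tool:
  commands:
    - [[0,0,0,-15,0,0,55],[0,0,0,-45,0,0,55],[0,0,0,-90,0,0,55],[0,0,0,-140,0,0,55],[0,0,0,-160,0,0,55]]

```text
time: 16.85
position: [0.6009, 0.0923, 0.1527]
tool_rot: [-1.41, 1.061, 1.403]
ft_force: [0.8, 0.6, -0.4]
grip_width: 0.632
```

Request:
servo_tool:
  commands:
    - [[0,0,0,0,15,-40,55],[0,0,0,0,30,-95,55],[0,0,0,0,45,-150,55],[0,0,0,0,60,-200,55],[0,0,0,0,60,-200,55]]

```text
time: 17.48
position: [0.5942, -0.1237, 0.1493]
tool_rot: [-1.404, 1.074, 1.399]
ft_force: [0.3, 0.2, 0.6]
grip_width: 0.633
```

Run:
```python
from h import *
show(); im=vision.get_image("top")[...,::-1]; s=vision.get_image("scene")[...,::-1]; cv2.imwrite("pics/t6.png",im)
a=cv2.resize(im[95:215,165:265],(400,480),interpolation=cv2.INTER_CUBIC); b=cv2.resize(s[150:270,250:350],(400,480),interpolation=cv2.INTER_CUBIC)
cv2.imwrite("pics/fin.png",np.clip(1.6*np.hstack([a,b]).astype(float),0,255).astype(np.uint8))
```

```text
t 17.475 p [ 0.5942 -0.1237  0.1493] F [0.3 0.2 0.6] g 55.1 tilt [-1.    -0.001 -0.003] zyaw 15.14
```

View pics/fin.png

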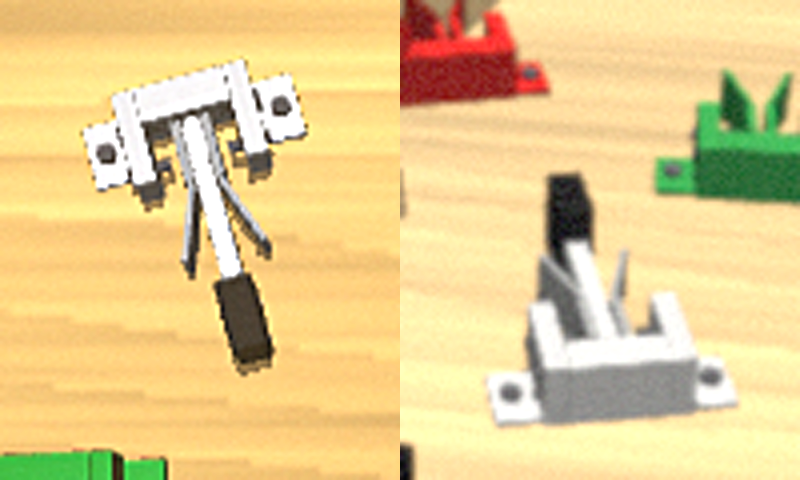

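The blade is in line between the cheeks with its nose at the stop, and the handle is free and upright. I'll hand in.

```bash
python3 -c "
from bench import close_job
print(close_job())"
```

```text
the job is handed in; nothing more can be done
None
```

The thick blade is fully home in the grey aluminium shoe and released. I handed the job in at about 17.5 s of the 38 s allowed.

- **First grasp:** it closed empty. Cross-checking the wrist and scene views put the real fingertips about 30 mm above the reported tool point. I went lower, and the second grasp held at 21.5 mm on the 22 mm handle.
- **Insertion:** the cheeks dragged with about 5–12 N on the way in. At the end the blade stopped moving while the force rose from 5 to 12 N, which I took as the end stop. The wrist force readings stayed at or below about 12 N.
- **Last checks:** the final pictures show the blade upright and in line between the cheeks, with the nose at the stop and the gripper clear. The force after release was near zero.
- **Disagreement:** at the stop the tool point read shoe x of about -124 mm rather than -127 mm, and about 2 mm off the centre line. Both are within my measuring error of a few mm and inside the judged limits.
- **Not checked:** I did not measure the thin blade's position again at the end. The arm did not touch it as far as I could see.

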